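Open the back of a picture frame

ROBOT

A 6-joint arm with a two-finger parallel gripper is mounted at the origin on the work surface. World frame = base frame: x ahead of the robot, y to its left, z up, the work surface at z = 0. Lengths are in m, angles in rad, forces in N, time in s.
With the tool pointing down it reaches from about 0.4 to 0.825 m from the base axis. Payload 7 kg.
Tool frame: the origin (TCP) lies between the finger pads; the fingertips stand 8 mm ahead of it and the grasp point (between the pads) lies 11 mm behind it (arm.finger_overhang is the distance from the TCP to the fingertips, in m); z points along the fingers, y is the line along which they close (so a half turn about z gives the same grasp; the last joint's range is limited). The gripper opens to 88 mm and grips with 3 to 60 N. Pads are 19 mm wide; open, the fingers measure 130 mm over their backs; the gripper's body (78 mm by 193 mm) begins 47 mm behind the grasp point.
Start: joints at [-0.991, 0.359, 0.012, 0, -1.224, -0.288], TCP at [0.194, -0.646, 0.197] pointing down, gripper open.
Joint ranges: [-3.07, 3.07], [-1.43, 2.12], [-1.02, 1.25], [-3.03, 1.67], [-3.05, -0], [-3.03, 3.03]. Speed limits (rad/s): [2.39, 2.39, 3.01, 3.14, 3.14, 3.14].

INTERFACE

Orientations are given as [roll, pitch, yaw] about the fixed x, y, z axes, in that order (R = Rz(yaw) Ry(pitch) Rx(roll)).
In Python, from station import arm gives the robot as it stands.
- The arm moves only by the tool move_arm, never from a script. Its argument "rows" is text: rows parted by semicolons, each of 7 numbers parted by spaces: the turn, a rotation vector about the tool's x, y, z in degrees, then the shift along the tool's x, y, z in m, then the finger opening in m, from 0 to 0.0876. A call has 1 to 8 rows; each row shifts and turns the commanded pose from where the row before left it, along the tool's axes as they then stand; what a row does not reach is not made up. A row lasts 1/8 s, in which the tool goes at most 62.5 mm and 10.7 degrees, less where a joint would pass 70% of its speed; a pose out of reach is approached as far as the arm can. A call is refused whole if a number of a shift passes 0.0625 or a number of a turn 10.7, either way. A call with a gripper value outside its range is refused whole. The fingers move at their own pace and stop on an object; "squeeze" is the grip in N (left out, the last holds). Time passes only in rows, so rows that do not move let the fingers close. It gives the time, the measured TCP pose, the force, the opening and the grip force at its end, in the units of the state.
- arm.get_state(): the state, without advancing time (a new reading comes with each control period).
- arm.grab_frame(name): name is "scene" or "top" or "wrist"; returns (picture, depth): 400x640x3 uint8, blue, green, red; 400x640 float32, m along the optical axis (not along the pixel's ray), 0 where there is no reading.
- arm.camera_model(name): a dict with "mtx" (3x3 intrinsics, pixels), "camera_from_world" (4x4, takes a point from world to camera coordinates); the wrist camera has in their place "mount" (4x4, takes a point from camera to tool coordinates, whose origin is the TCP and whose axes are the flange's). Camera axes: x right, y down, z forward; pixel columns grow to the right and rows downward; lengths in m; the calibration is good to about 2 mm. A picture is of the moment at which its call begins: read the wrist's pose just before it. camera_model takes no time and is no camera call.
- arm.job_done(): hands the job in; it is judged then, once.
The state is a dict: "t": time; "q": joint angles; "qd": joint speeds; "joint_efforts": joint torques, N m; "eef_pos": TCP position; "ee_rot": TCP orientation; "force": force on the tool from outside, world axes, zero at the start; "moment": the same for the moment, N m; "width": finger opening in m; "gripper_force": force on a finger pad.
Only numpy, scipy, OpenCV 4.12 (cv2) and the standard library are available. Lean on these libraries where they do the work, as an engineer would, in place of code of your own. Each camera call takes 0.05 s, during which the arm holds its last target. There are 200 camera calls.

TASK

The picture frame lies face down on the kitchen island: turn all three turn buttons that hold its backboard aside until they lie along the rails, then lift the backboard out by its batten and lay it gently, batten up, on the middle of the cork mat, square to the mat with its long side along the mat's long side. Each button turns one way only, so feel for the free way and never force one against its stop; do not disturb the salt cellar, coffee capsule and jar standing between frame and mat.

Things in the scene. Friction and masses are not known exactly. Their poses are not given: they have to be found in the camera images.
- plate_a (a joint): Twist of the springy round plate under that button, rad: normally 0. When its button is pushed against a stop the plate gives, 0.1 rad for 0.25 N m (12 N near the bar's end), and springs back; beyond 0.2 rad it tears out of the wood.
- button_a (a joint): Angle of a turn button about its upright pivot, rad, anticlockwise from above. 0: straight across the rail (along the frame's y), one end 10 mm over the backboard; 1.57 either way: along the rail, clear (from 1.25). Starts within 0.15 of 0, stays where left; needs 0.05 N m (about 3 N near its end). It turns one way only, to 1.7; the other way a hidden stop blocks it at 0.25. Which way differs: feel it.
- button_a_top (a point): Centre of that button's top face, on its pivot; its y axis runs along the bar. A flat aluminium bar, round ends, 48 mm long, 13 wide, 12 tall, pivoted at its middle, spanning 25.5 to 37.5 mm above the worktop, 1.5 to 2.5 mm clear of rail and backboard.
- plate_b (a joint): Twist of the springy round plate under that button, rad: normally 0. When its button is pushed against a stop the plate gives, 0.1 rad for 0.25 N m (12 N near the bar's end), and springs back; beyond 0.2 rad it tears out of the wood.
- button_b (a joint): Angle of a turn button about its upright pivot, rad, anticlockwise from above. 0: straight across the rail (along the frame's y), one end 10 mm over the backboard; 1.57 either way: along the rail, clear (from 1.25). Starts within 0.15 of 0, stays where left; needs 0.05 N m (about 3 N near its end). It turns one way only, to 1.7; the other way a hidden stop blocks it at 0.25. Which way differs: feel it.
- button_b_top (a point): Centre of that button's top face, on its pivot; its y axis runs along the bar. A flat aluminium bar, round ends, 48 mm long, 13 wide, 12 tall, pivoted at its middle, spanning 25.5 to 37.5 mm above the worktop, 1.5 to 2.5 mm clear of rail and backboard.
- plate_c (a joint): Twist of the springy round plate under that button, rad: normally 0. When its button is pushed against a stop the plate gives, 0.1 rad for 0.25 N m (12 N near the bar's end), and springs back; beyond 0.2 rad it tears out of the wood.
- button_c (a joint): Angle of a turn button about its upright pivot, rad, anticlockwise from above. 0: straight across the rail (along the frame's y), one end 10 mm over the backboard; 1.57 either way: along the rail, clear (from 1.25). Starts within 0.15 of 0, stays where left; needs 0.05 N m (about 3 N near its end). It turns one way only, to 1.7; the other way a hidden stop blocks it at 0.25. Which way differs: feel it.
- button_c_top (a point): Centre of that button's top face, on its pivot; its y axis runs along the bar. A flat aluminium bar, round ends, 48 mm long, 13 wide, 12 tall, pivoted at its middle, spanning 25.5 to 37.5 mm above the worktop, 1.5 to 2.5 mm clear of rail and backboard.
- frame_center (a point): Centre of the dark wooden picture frame's upper face, 24 mm above the worktop. It lies face down, held fast: 232 mm (its x) by 192 mm (its y), rails 36 mm wide, opening 160 by 120 mm. Two turn buttons on its +y rail at x -45 and +45 mm, one in the middle of its -y rail, all 74 mm off its centre line; which is where varies.
- panel_batten (a point): Centre of the batten glued along the middle of the loose plywood backboard, over its centre of mass: 70 mm long (its x), 16 wide (its y), 22 tall. Its top is 11 mm above this point, the backboard's underside 17 mm below. In the frame the backboard's upper face lies 1 mm below the rails, its underside 17 mm above the worktop.
- panel: The same backboard, 155 mm (x) by 115 mm (y) by 6 mm thick, about 0.13 kg, 2.5 mm play all round in the frame; this origin is the centre of its underside, axes as for its batten, z up away from the picture.
- mat_top (a point): Centre of the upper face of the rectangular cork mat, 240 mm (its x) by 200 mm (its y), 6 mm thick, fixed flat on the worktop.
- salt: White salt cellar, 38 mm across, 75 mm tall, loose, between frame and mat; bystander, to be left alone. Origin: centre of its underside.
- pod: Black coffee capsule, 45 mm across, 28 mm tall, loose, in the gap nearer the robot; bystander, to be left alone. Origin: centre of its underside.
- vitamins: White jar with screw cap, 52 mm across, 85 mm tall, loose, at the far end of the gap; bystander, to be left alone. Origin: centre of its underside.
Not all that is in view belongs to the job. Of the things shaped like the panel, the wooden one is meant.

How it is judged:
On the way, in this order (a step that is already met when the one before it is completed fails the run):
1. all three buttons are turned aside while the backboard still lies in the frame ((value of joint button_a above 1.3 rad or value of joint button_a below -1.3 rad) and (value of joint button_b above 1.3 rad or value of joint button_b below -1.3 rad) and (value of joint button_c above 1.3 rad or value of joint button_c below -1.3 rad) and horizontal distance between panel_batten and frame_center below 0.012 m and z of panel_batten in the frame of frame_center below 0.018 m), for 0.1 s.
2. the backboard is lifted clear above the frame (height (world z) of panel above 0.04 m), for 0.1 s.
At the end, for the whole second after the job is handed in: All three buttons are turned at least 1.3 rad aside; the backboard lies flat (within 0.06 rad) and still on the cork mat, batten up, its centre within 35 mm of the mat's centre along each of the mat's sides, its long side within 0.2 rad of the mat's ((value of joint button_a above 1.3 rad or value of joint button_a below -1.3 rad) and (value of joint button_b above 1.3 rad or value of joint button_b below -1.3 rad) and (value of joint button_c above 1.3 rad or value of joint button_c below -1.3 rad) and x of panel_batten in the frame of mat_top between -0.035 and 0.035 m and y of panel_batten in the frame of mat_top between -0.035 and 0.035 m and z of panel_batten in the frame of mat_top below 0.021 m and angle between panel_batten's own z axis and vertical below 0.06 rad and angle between the x axis of panel_batten and the x axis of mat_top, either way round below 0.2 rad and linear speed of panel below 0.02 m/s); the robot touches nothing.
It fails at once if a button is forced against its stop: its plate is twisted by more than 0.2 rad (value of joint any of plate_a, plate_b, plate_c above 0.2 rad or value of joint any of plate_a, plate_b, plate_c below -0.2 rad).
It fails at once if the backboard is dropped or thrown (in the air, touched by nothing) (height (world z) of panel above 0.05 m and contact force between panel and anything else below 0.001 N).
It fails at once if a bystander is moved by more than 30 mm or tipped over (distance of any of salt, pod, vitamins from where it was at the start of the episode above 0.03 m or angle between any of salt, pod, vitamins's own z axis and vertical above 0.5 rad).
It also fails if it takes over 72 s, if anything falls off the work surface, if the arm or the gripper's body presses on something with over 40 N, if the wrist force passes 120 N, or if a joint passes its speed limit or range.

## Working session

There is one attempt and no reset: what is moved stays moved. The work goes in short steps, Python scripts to look and compute and a tool call to move; the robot and the scene stay as the last step left them, time stands still between calls to the robot, and variables do not carry over. Pictures are saved under pics/ and viewed, at most 10 in all, crops included, and the job is handed in when it is done.

Besides the shell and the picture viewer there is one more tool, called after "Emit:" as name(argument=value, ...), one argument or row to a line, values as JSON. move_arm: Moves the arm, as the interface text tells. Its arguments: {"type":"object","properties":{"rows":{"type":"string"},"squeeze":{"type":"number"}},"required":["rows"]}

```bash
mkdir -p pics; ls; python3 - <<'E'
from station import arm
import cv2
s=arm.get_state();print(s['t'],s['eef_pos'],s['ee_rot'],s['width'],arm.finger_overhang)
for n in ['top','scene']:
    p,d=arm.grab_frame(n);cv2.imwrite(f'pics/{n}0.png',p)
    import numpy as np;np.save(f'{n}0.npy',d)
E
```

```text
pics
0.0 [ 0.19399213 -0.64595866  0.19564301] [ 3.13996584e+00 -1.36854247e-04 -2.84990847e+00] 0.08754239016124518 0.008
```

View pics/top0.png

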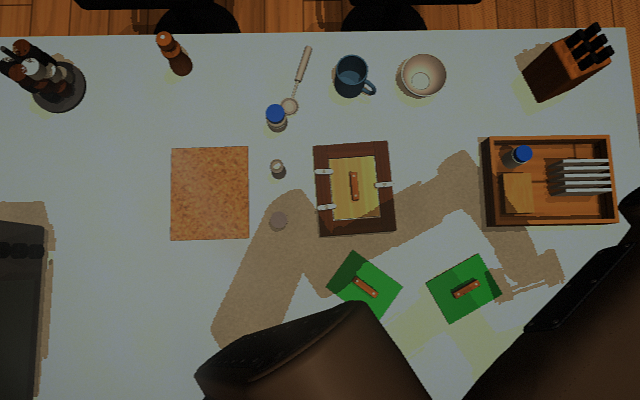

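View pics/scene0.png

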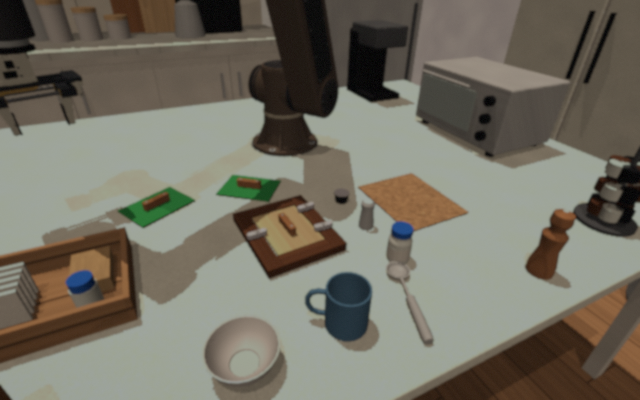

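The top view shows the frame at about (354,188), with two white buttons on its left rail and one on its right. The mat is at (210,193), and the capsule, salt cellar and jar stand at x≈277. I'll enlarge that area.

```bash
python3 - <<'E'
import cv2
p=cv2.imread('pics/top0.png')
c=cv2.resize(p[135:245,300:405],None,fx=5.4,fy=5.4,interpolation=cv2.INTER_CUBIC)
cv2.imwrite('pics/c0.png',cv2.convertScaleAbs(c,alpha=1.4))
E
cat > h.py <<'E'
from station import arm
import numpy as np
def px2w(name,u,v,z):
    m=arm.camera_model(name);K=m['mtx'];T=np.linalg.inv(m['camera_from_world'])
    r=T[:3,:3]@np.linalg.solve(K,[u,v,1]);o=T[:3,3]
    return o+r*(z-o[2])/r[2]
E
python3 - <<'E'
from h import *
d=np.load('top0.npy')
for n,u,v,z in [('mat tl',171,148,.006),('mat tr',247,146,.006),('mat br',249,239,.006),('mat bl',171,240,.006),('f tl',313,146,.024),('f tr',387,141,.024),('f br',396,231,.024),('f bl',320,237,.024),('salt',277,163,.075),('pod',278,221,.028),('vit',275,112,.085)]:
    print(n,px2w('top',u,v,z).round(4))
print(arm.camera_model('top')); print(arm.camera_model('wrist'))
E
```

```text
mat tl [0.6261 0.2757 0.006 ]
mat tr [0.628  0.0785 0.006 ]
mat br [0.3866 0.0727 0.006 ]
mat bl [0.3876 0.2693 0.006 ]
f tl [ 0.6202 -0.0931  0.024 ]
f tr [ 0.6301 -0.2832  0.024 ]
f br [ 0.3988 -0.2962  0.024 ]
f bl [ 0.3874 -0.1064  0.024 ]
salt [ 0.5658 -0.0048  0.075 ]
pod [ 0.4288 -0.0025  0.028 ]
vit [ 0.691  -0.0015  0.085 ]
{'mtx': array([[444.36190611,   0.        , 314.96303802],
       [  0.        , 444.36190611, 199.4995265 ],
       [  0.        ,   0.        ,   1.        ]]), 'camera_from_world': array([[-0.01836865, -0.99982542,  0.00342334, -0.08682278],
       [-0.99003819,  0.01771058, -0.13968075,  0.48202738],
       [ 0.13959573, -0.00595498, -0.99019067,  1.07456371],
       [ 0.        ,  0.        ,  0.        ,  1.        ]])}
{'mtx': array([[289.7269251 ,   0.        , 317.21202693],
       [  0.        , 289.7269251 , 201.90189464],
       [  0.        ,   0.        ,   1.        ]]), 'mount': array([[-2.29903529e-04, -9.61440619e-01, -2.75012516e-01,
         7.36149213e-02],
       [ 9.99999854e-01, -3.55265302e-04,  4.06028776e-04,
        -2.80423161e-04],
       [-4.88074962e-04, -2.75012383e-01,  9.61440560e-01,
        -1.88554382e-01],
       [ 0.00000000e+00,  0.00000000e+00,  0.00000000e+00,
         1.00000000e+00]])}
```

View pics/c0.png

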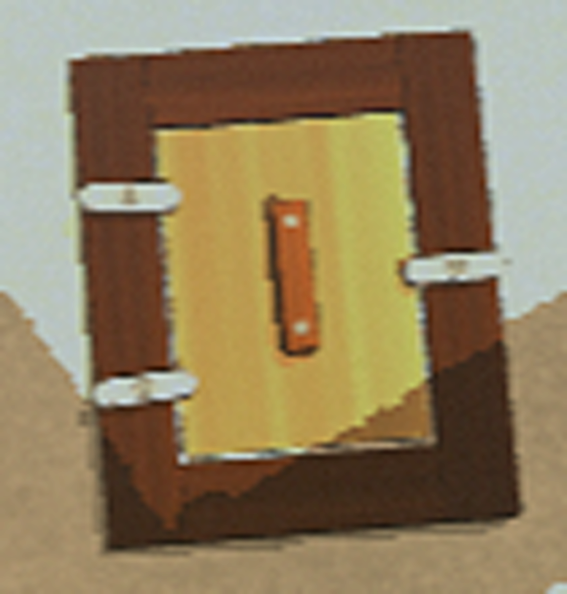

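The crop shows button pivots at about (130,197), (146,388) and (455,268), and the batten centre at about (294,277). Next I'll check these against the frame geometry while turning the tool towards the frame.

```bash
cat >> h.py <<'E'
def w2t(p,yaw=None):
    "world target of TCP (and yaw) -> remaining shift in present tool axes (m), turn about tool z (deg)"
    from scipy.spatial.transform import Rotation as R
    s=arm.get_state();Rt=R.from_euler('xyz',s['ee_rot'])
    d=Rt.inv().apply(np.array(p)-s['eef_pos'])
    print('t',round(s['t'],2),'pos',s['eef_pos'].round(4),'rot',np.round(s['ee_rot'],4),'shift',d.round(4), 'F',np.round(s['force'],2),'M',np.round(s['moment'],3))
    if yaw is not None:
        e=(yaw-s['ee_rot'][2]+np.pi)%(2*np.pi)-np.pi
        print('turn z deg',-np.degrees(e).round(2))
def wpx(p,u,v,z,s):
    "wrist pixel -> world at height z"
    from scipy.spatial.transform import Rotation as R
    m=arm.camera_model('wrist');Rt=R.from_euler('xyz',s['ee_rot']).as_matrix()
    M=m['mount'];Rc=Rt@M[:3,:3];o=Rt@M[:3,3]+s['eef_pos']
    r=Rc@np.linalg.solve(m['mtx'],[u,v,1]);return o+r*(z-o[2])/r[2]
E
python3 - <<'E'
from h import *
for n,u,v,z in [('B1',130,197,.0375),('B2',146,388,.0375),('B3',455,268,.0375),('bat',294,277,.056-.011),('B1l',80,197,.0375),('B1r',181,197,.0375),('B2l',93,393,.0375),('B2r',198,383,.0375),('B3l',403,272,.0375),('B3r',502,265,.0375)]:
    print(n,px2w('top',300+u/5.4-.4,135+v/5.4-.4,z).round(4))
E
```

```text
B1 [ 0.5515 -0.1187  0.0375]
B2 [ 0.4619 -0.1242  0.0375]
B3 [ 0.5153 -0.2685  0.0375]
bat [ 0.5112 -0.1931  0.045 ]
B1l [ 0.5519 -0.0955  0.0375]
B1r [ 0.5511 -0.1424  0.0375]
B2l [ 0.4601 -0.0998  0.0375]
B2r [ 0.4638 -0.1481  0.0375]
B3l [ 0.5139 -0.2443  0.0375]
B3r [ 0.5164 -0.2903  0.0375]
```

Emit:
move_arm(
  rows="0 0 -9.6 0 0 0 0.03;0 0 -9.6 0 0 0 0.03;0 0 -9.6 0 0 0 0.03;0 0 -9.6 0 0 0 0.03;0 0 -9.6 0 0 0 0.03;0 0 -9.6 0 0 0 0.03;0 0 -9.6 0 0 0 0.03;0 0 -9.6 0 0 0 0.03",
)

```text
t: 1.1
eef_pos: [0.1941, -0.6461, 0.196]
ee_rot: [3.141, 0.001, -1.504]
force: [0.2, 0.4, -0.3]
width: 0.0298
gripper_force: 0.0
```

Emit:
move_arm(
  rows="0 0 0 -0.045 -0.036 0 0.03;0 0 0 -0.045 -0.036 0 0.03;0 0 0 -0.045 -0.036 0 0.03;0 0 0 -0.045 -0.036 0 0.03;0 0 0 -0.045 -0.036 0 0.03;0 0 0 -0.045 -0.036 0 0.03;0 0 0 -0.045 -0.036 0 0.03;0 0 0 -0.045 -0.036 0 0.03",
)

```text
t: 2.1
eef_pos: [0.4602, -0.2677, 0.1965]
ee_rot: [3.142, 0.0, -1.509]
force: [0.9, -0.0, 0.6]
width: 0.0299
gripper_force: 0.0
```

Emit:
move_arm(
  rows="0 0 0 -0.03 -0.03 0 0.03;0 0 0 -0.03 -0.03 0 0.03;0 0 0 0 0 0 0.03",
)

```text
t: 2.48
eef_pos: [0.5171, -0.2039, 0.196]
ee_rot: [3.141, 0.0, -1.506]
force: [0.2, -0.4, -0.1]
width: 0.0299
gripper_force: 0.0
```

```bash
python3 - <<'E'
from h import *
import cv2
w2t([.51,-.2,.19]);s=arm.get_state()
print(s['q'].round(3))
p,d=arm.grab_frame('wrist');cv2.imwrite('pics/w1.png',p);np.save('w1.npy',d)
import pickle;pickle.dump(s,open('w1.pkl','wb'))
E
```

```text
t 2.48 pos [ 0.5171 -0.2039  0.196 ] rot [ 3.1409e+00  2.0000e-04 -1.5064e+00] shift [-0.0043  0.0068  0.006 ] F [ 0.18 -0.42 -0.12] M [ 0.037  0.229 -0.022]
[-0.023  0.164 -0.254 -0.    -1.153  0.088]
```

View pics/w1.png

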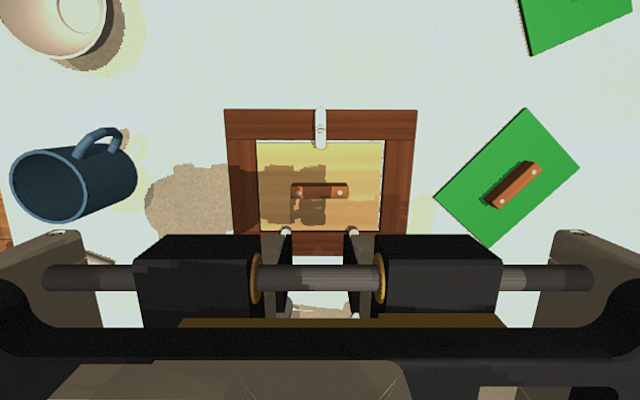

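The wrist view shows button B3 at about (320,128), its ends at (319,108) and (321,149). The batten runs from (292,190) to (349,192), and the frame corners are at about (224,110) and (417,110).

```bash
python3 - <<'E'
from h import *
import pickle
s=pickle.load(open('w1.pkl','rb'))
for n,u,v,z in [('B3',320,128.5,.0375),('o',319.5,108,.0375),('i',321,149,.0375),('f1',224,110,.024),('f2',417,110,.024),('bat',320,190.5,.045)]:
    print(n,wpx(None,u,v,z,s).round(4))
w2t([.515,-.2685,.08],-1.535)
E
```

```text
B3 [ 0.5183 -0.2674  0.0375]
o [ 0.5204 -0.29    0.0375]
i [ 0.5156 -0.244   0.0375]
f1 [ 0.6332 -0.2809  0.024 ]
f2 [ 0.4047 -0.2956  0.024 ]
bat [ 0.5136 -0.1953  0.045 ]
t 2.52 pos [ 0.5161 -0.2048  0.1959] rot [ 3.1404e+00  3.0000e-04 -1.5073e+00] shift [0.0636 0.005  0.1159] F [-1.2  -0.46  0.92] M [-0.048  0.18   0.052]
turn z deg 1.59
```

Emit:
move_arm(
  rows="0 0 0 0.032 0.0015 0.03 0.03;0 0 0 0.031 0.0015 0.03 0.03;0 0 0 0 0 0.04 0.03;0 0 0 0 0 0.04 0.03;0 0 0 0 0 0.018 0.03;0 0 0 0 0 0 0.03",
  squeeze=3,
)

```text
t: 3.28
eef_pos: [0.5146, -0.2694, 0.0371]
ee_rot: [3.138, 0.001, -1.511]
force: [0.1, 0.0, -0.3]
width: 0.0301
gripper_force: 0.0
```

```bash
python3 - <<'E'
from h import *
import cv2
w2t([.5168,-.268,.037],-1.507);s=arm.get_state()
p,d=arm.grab_frame('wrist')
c=p[60:320,190:450];cv2.imwrite('pics/w2.png',cv2.resize(c,None,fx=2.2,fy=2.2,interpolation=cv2.INTER_CUBIC))
E
```

```text
t 3.27 pos [ 0.5146 -0.2694  0.0371] rot [ 3.1380e+00  9.0000e-04 -1.5106e+00] shift [-0.0013 -0.0023  0.0001] F [ 0.06  0.03 -0.3 ] M [0.068 0.144 0.024]
turn z deg -0.21
```

View pics/w2.png

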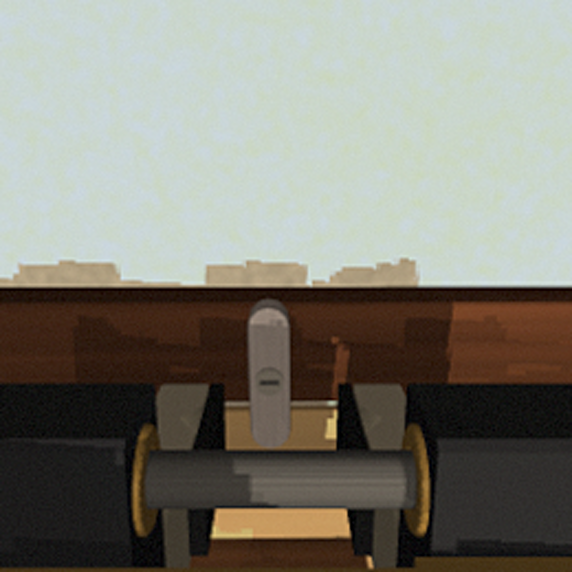

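```bash
python3 - <<'E'
from h import *
s=arm.get_state()
for u,v in [(270,380),(268,306),(271,443)]:
    print(wpx(None,190+u/2.2,60+v/2.2,.0375,s).round(4))
E
```

```text
[ 0.5194 -0.2669  0.0375]
[ 0.5214 -0.2914  0.0375]
[ 0.5179 -0.2448  0.0375]
```

The bar lies between the fingers, about 4 mm left of the gap's centre (pivot at crop (270,380)). I'll centre on it and close gently.

Emit:
move_arm(
  rows="0 0 0 -0.0014 -0.0038 0 0.03;0 0 0 0 0 0 0.01;0 0 0 0 0 0 0.01;0 0 0 0 0 0 0.01;0 0 0 0 0 0 0.01",
  squeeze=3,
)

```text
t: 3.95
eef_pos: [0.5203, -0.2673, 0.0387]
ee_rot: [-3.142, -0.0, -1.509]
force: [-0.6, -0.5, 0.2]
width: 0.0103
gripper_force: 0.0
```

```bash
python3 - <<'E'
from h import *
w2t([.5183,-.2678,.037],-1.511);print(arm.get_state()['width'])
E
```

```text
t 3.95 pos [ 0.5203 -0.2673  0.0387] rot [-3.1415 -0.     -1.5093] shift [0.0004 0.002  0.0017] F [-0.62 -0.52  0.2 ] M [ 0.023  0.087 -0.015]
turn z deg 0.1
0.010271797203506629
```

```bash
python3 - <<'E'
from h import *
import cv2
p,d=arm.grab_frame('wrist')
c=p[180:320,230:400];cv2.imwrite('pics/w3.png',cv2.resize(c,None,fx=4,fy=4,interpolation=cv2.INTER_CUBIC))
s=arm.get_state();print(s['eef_pos'],s['width'],s['gripper_force'])
E
```

```text
[ 0.5202862  -0.26728542  0.03862641] 0.010225891208024205 0.0
```

View pics/w3.png

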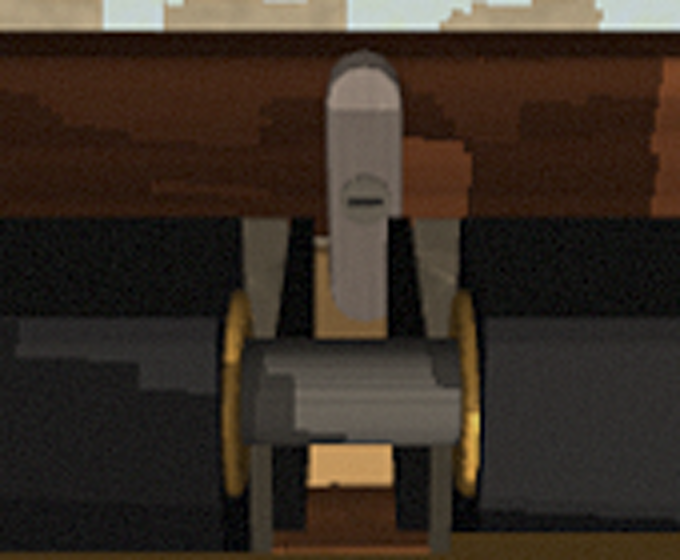

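The picture shows the right finger's edge (col 390) overlapping the bar (328–402). I'll use the depth map to see whether that finger is above the bar.

```bash
python3 - <<'E'
from h import *
p,d=arm.grab_frame('wrist')
np.set_printoptions(linewidth=220)
print(np.arange(290,346,2))
for v in [225,232,236,240,246,252,258,262,295,300,308]: print(v,(d[v,290:346:2]*1000).astype(int))
from scipy.spatial.transform import Rotation as R
M=arm.camera_model('wrist')['mount'];K=arm.camera_model('wrist')['mtx']
def tool(u,v): 
    c=np.linalg.solve(K,[u,v,1])*d[v,u]; return ((M[:3,:3]@c+M[:3,3])*1000).round(1)
for u,v in [(300,240),(306,240),(308,240),(328,240),(330,240),(334,240),(321,235),(321,255),(308,300),(329,300),(330,308)]: print(u,v,tool(u,v))
E
```

```text
[290 292 294 296 298 300 302 304 306 308 310 312 314 316 318 320 322 324 326 328 330 332 334 336 338 340 342 344]
225 [216 216 216 215 216 215 216 215 216 216 216 201 202 201 200 200 200 201 202 202 201 215 216 214 216 216 216 215]
232 [218 217 217 217 218 217 216 216 217 217 216 204 202 201 201 201 201 201 202 202 203 216 216 217 217 216 216 217]
236 [ 92 161 161 162 162 162 219 165 165 166 218 203 204 203 204 203 204 203 202 165 166 165 162 161 161 161 162 162]
240 [ 91 157 156 155 156 156 159 159 160 160 225 206 204 204 204 203 204 204 204 159 159 158 157 157 157 156 156 157]
246 [ 92 149 148 149 150 152 153 152 152 156 222 222 206 206 206 205 205 205 206 153 152 154 151 150 150 149 150 148]
252 [ 89 141 143 150 152 152 147 146 145 156 222 222 206 207 206 207 207 207 207 146 146 146 146 152 150 149 143  95]
258 [ 84  89 137 136 135 140 140 139 139 156 225 225 224 224 208 208 208 208 209 141 139 138 140 139 137 136 136  87]
262 [ 83  90 133 131 132 136 136 136 136 157 225 225 225 226 226 225 226 226 225 140 135 135 135 135 132 132  93  86]
295 [ 83  90 108 118 127 129 127 129 128 232 233 232 234 233 233   0 232 232 234 139 127 128 128 128 124 113 105  85]
300 [ 83 100 109 119 128 129 129 129 129 234 233 234 234 234 234 235 235 234 234 234 129 128 128 128 125 114 105  86]
308 [ 92 100 108 117 130 131 130 130 131 223 224 223 223 222 224 224 224 223 223 225 130 130 130 130 125 113 104  96]
300 240 [ 11.5 -10.  -43.8]
306 240 [  9.9  -6.9 -40.2]
308 240 [  9.9  -5.8 -40. ]
328 240 [ 10.1   5.2 -40.6]
330 240 [ 10.1   6.3 -40.6]
334 240 [ 11.1   8.4 -42.9]
321 235 [-3.8  2.   0.1]
321 255 [-19.6   2.    0.8]
308 300 [-66.7  -8.1  15.2]
329 300 [ -3.    4.5 -76.7]
330 308 [ -7.3   5.  -76.6]
```

The fingers seem to end about 36 mm behind the TCP in the wrist view, which doesn't fit the spec. I'll check from the scene camera.

```bash
python3 - <<'E'
from h import *
import cv2
p,d=arm.grab_frame('scene');m=arm.camera_model('scene')
s=arm.get_state()
def pr(P):
    c=(m['camera_from_world']@np.r_[P,1])[:3];q=m['mtx']@c;return (q[:2]/q[2]).round(1),c[2].round(3)
t=s['eef_pos'];u,_=pr(t);print(t,u,_,pr(t+[0,0,-.008]),pr(t+[0,0,.036]),pr([.518,-.268,.0375]),pr([.518,-.245,.0375]))
x,y=int(u[0]),int(u[1]);x0,y0=x-50,y-50
c=cv2.resize(p[y0:y0+75,x0:x0+100],None,fx=8,fy=8,interpolation=cv2.INTER_CUBIC);c=cv2.convertScaleAbs(c,alpha=1.8)
for P in [t,t+[0,0,-.008]]:
    a,_=pr(P);cv2.circle(c,(int((a[0]-x0)*8),int((a[1]-y0)*8)),4,(0,0,255),1)
cv2.imwrite('pics/s1.png',c);print(x0,y0)
E
```

```text
[ 0.52025597 -0.26730453  0.03854418] [257.3 231.7] 0.827 (array([257.5, 234.5]), np.float64(0.831)) (array([256.1, 218.8]), np.float64(0.808)) (array([256.7, 231.6]), np.float64(0.829)) (array([266.4, 229. ]), np.float64(0.838))
207 181
```

View pics/s1.png

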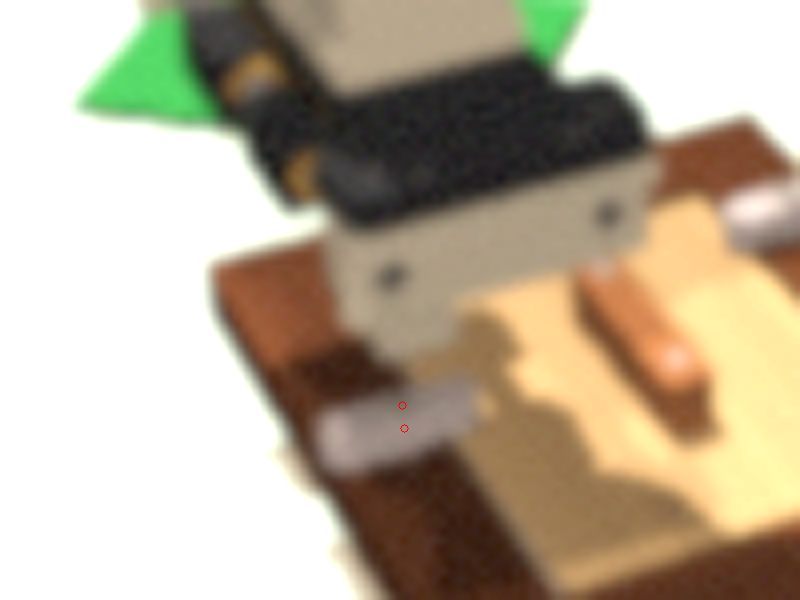

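The scene view shows the fingertips at crop (415,350), hovering about 35 mm above the bar. The wrist depth agrees: tips at tool z≈-35 mm, bar top at tool z≈0. So the tips are some 43 mm short of the stated position. I'll go by what I observe: open, centre, and go down carefully while checking force.

Emit:
move_arm(
  rows="0 0 0 0 0.0025 0 0.03;0 0 0 0 0 0.01 0.03;0 0 0 0 0 0.01 0.03;0 0 0 0 0 0.01 0.03;0 0 0 0 0 0.006 0.03;0 0 0 0 0 0.006 0.03;0 0 0 0 0 0 0.03",
)

```text
t: 4.97
eef_pos: [0.5175, -0.2674, -0.004]
ee_rot: [3.141, 0.0, -1.509]
force: [-0.2, -0.2, -0.3]
width: 0.0298
gripper_force: 0.0
```

```bash
cat >> h.py <<'E'
def tool(d,u,v):
    m=arm.camera_model('wrist');M=m['mount'];w=d[int(v)-1:int(v)+2,int(u)-1:int(u)+2];z=np.median(w[w>0])
    return ((M[:3,:3]@(np.linalg.solve(m['mtx'],[u,v,1])*z)+M[:3,3])*1000).round(1)
E
python3 - <<'E'
from h import *
w2t([.5183,-.2678,.037],-1.511)
p,d=arm.grab_frame('wrist');np.set_printoptions(linewidth=250)
print(np.arange(270,366,3))
for v in range(196,262,5): print(v,(d[v,270:366:3]*1000).astype(int))
E
```

```text
t 4.97 pos [ 0.5175 -0.2674 -0.004 ] rot [ 3.1407e+00  2.0000e-04 -1.5095e+00] shift [ 0.0004 -0.0008 -0.041 ] F [-0.22 -0.15 -0.29] M [0.014 0.043 0.018]
turn z deg 0.09
[270 273 276 279 282 285 288 291 294 297 300 303 306 309 312 315 318 321 324 327 330 333 336 339 342 345 348 351 354 357 360 363]
196 [190 189 190 191 189 190 190 190 189 190 189 191 190 189 191 190 191 189 191 189 190 189 189 189 189 190 191 190 191 191 190 190]
201 [191 191 191 191 191 190 191 192 191 191 191 191 192 192 191 190 192 191 191 191 190 191 191 191 192 191 190 191 190 191 191 190]
206 [180 178 178 179 180 179 180 178 177 179 180 179 180 178 179 179 179 179 178 179 180 179 180 179 179 178 179 179 180 179 181 178]
211 [170 171 169 169 169 170 170 170 169 169 170 170 169 169 170 164 164 170 170 170 170 169 168 170 168 169 170   0 170 169 169 170]
216 [168 169 169 169 168 168 167 168 168 169 169 168 168 160 157 154 156 156 161 169 169 169 169 169 169 169 168 168 169 168 169 169]
221 [170 170 168 169 170 169 170 169 169 168 170 170 159 156 154 155 155 155 155 158 170 169 170 169 169 169 169 170 171 170 169 
[... 376 characters left out ...]
1 166 165 162 161 161 162 161]
241 [156 156 155 154 156 159 158 165 173 173 172 173 158 158 159 160 157 159 158 159 172 174 173 174 172 158 159 158 155 155 154 156]
246 [150 149 149 151 153 152 153 165 174 174 174 175 160 160 159 159 158 159 159 159 173 174 174 173 174 159 153 152 151 151 150 149]
251 [143 144 149 150 146 147 147 163 174 174 175 175 161 160 158 157 158 159 160 160 175 175 174 175 173 159 147 147 147 150 147 143]
256 [138 137 138 152 142 141 148 165 175 176 176 175 161 160 160 160 160 159 159 161 177 176 176 175 176 160 143 141 141 137 137 138]
261 [133 133 133 136 135 136 148 166 175 176 176 175 162 161 161 161 160 159 160 162 176 176 176 176 177 158 142 137 136 137 133 134]
```

The tips are now beside the bar, about 7 mm below its top, with the bar centred at col 317. I'll close on it gently.

Emit:
move_arm(
  rows="0 0 0 0 0 0 0.01;0 0 0 0 0 0 0.01;0 0 0 0 0 0 0.01;0 0 0 0 0 0 0.01",
  squeeze=4,
)

```text
t: 5.52
eef_pos: [0.518, -0.2675, -0.0032]
ee_rot: [-3.141, -0.0, -1.509]
force: [-0.7, -0.0, 2.3]
width: 0.0132
gripper_force: 4.0
```

```bash
python3 - <<'E'
from h import *
w2t([.5183,-.2678,.037],-1.511)
E
```

```text
t 5.53 pos [ 0.518  -0.2675 -0.0032] rot [-3.1412e+00 -2.0000e-04 -1.5093e+00] shift [ 0.0003 -0.0003 -0.0402] F [-0.68 -0.02  2.29] M [ 0.189  0.389 -0.011]
turn z deg 0.1
```

The grip is on: width 13.2 mm, 4 N. Now to feel for the free way: clockwise by 16°.

Emit:
move_arm(
  rows="0 0 4 0 0 0 0.01;0 0 4 0 0 0 0.01;0 0 4 0 0 0 0.01;0 0 4 0 0 0 0.01;0 0 0 0 0 0 0.01",
)

```text
t: 6.15
eef_pos: [0.5179, -0.2675, -0.0032]
ee_rot: [-3.141, -0.0, -1.788]
force: [-0.4, -0.2, 2.7]
width: 0.013
gripper_force: 4.0
```

```bash
python3 - <<'E'
from h import *
w2t([.5183,-.2678,.037],-1.511);print(arm.get_state()['width'])
E
```

```text
t 6.15 pos [ 0.5179 -0.2675 -0.0032] rot [-3.1413 -0.     -1.7881] shift [ 0.0002 -0.0004 -0.0402] F [-0.37 -0.16  2.72] M [0.253 0.339 0.046]
turn z deg -15.88
0.012999933229346507
```

Emit:
move_arm(
  rows="0 0 4 0 0 0 0.01;0 0 0 0 0 0 0.01",
)

```text
t: 6.4
eef_pos: [0.518, -0.2675, -0.0032]
ee_rot: [-3.141, -0.0, -1.857]
force: [-0.2, 0.1, 3.5]
width: 0.013
gripper_force: 4.0
```

```bash
python3 - <<'E'
from h import *
w2t([.5183,-.2678,.037],-1.511);print(arm.get_state()['width'])
E
```

```text
t 6.4 pos [ 0.518  -0.2675 -0.0032] rot [-3.1412 -0.     -1.8566] shift [ 0.0002 -0.0004 -0.0402] F [-0.22  0.07  3.49] M [0.261 0.381 0.08 ]
turn z deg -19.8
0.012985553645849348
```

Emit:
move_arm(
  rows="0 0 0 0 0 0 0.01;0 0 2.5 0 0 0 0.01;0 0 0 0 0 0 0.01",
  squeeze=15,
)

```text
t: 6.78
eef_pos: [0.518, -0.2675, -0.0032]
ee_rot: [-3.141, -0.0, -1.901]
force: [-1.1, 0.7, 4.6]
width: 0.0131
gripper_force: 15.0
```

```bash
python3 - <<'E'
from h import *
w2t([.5183,-.2678,.037],-1.511);print(arm.get_state()['width'])
E
```

```text
t 6.78 pos [ 0.518  -0.2675 -0.0032] rot [-3.1413e+00 -1.0000e-04 -1.9006e+00] shift [ 0.0001 -0.0004 -0.0402] F [-1.12  0.72  4.59] M [0.327 0.445 0.07 ]
turn z deg -22.32
0.013093750989868577
```

That way is free: the angle is past the stop's range and the moment is steady. I'll continue.

Emit:
move_arm(
  rows="0 0 8 0 0 0 0.01;0 0 8 0 0 0 0.01;0 0 8 0 0 0 0.01;0 0 8 0 0 0 0.01;0 0 0 0 0 0 0.01",
  squeeze=8,
)

```text
t: 7.4
eef_pos: [0.518, -0.2675, -0.0032]
ee_rot: [-3.141, 0.0, -2.46]
force: [-1.8, 1.0, 5.3]
width: 0.0128
gripper_force: 8.0
```

Emit:
move_arm(
  rows="0 0 8 0 0 0 0.01;0 0 8 0 0 0 0.01;0 0 8 0 0 0 0.01;0 0 5 0 0 0 0.01;0 0 0 0 0 0 0.01",
)

```text
t: 8.02
eef_pos: [0.518, -0.2676, -0.0032]
ee_rot: [-3.141, 0.0, -2.965]
force: [-1.1, 0.4, 5.2]
width: 0.0127
gripper_force: 8.0
```

```bash
python3 - <<'E'
from h import *
w2t([.5183,-.2678,.037],-1.511);print(arm.get_state()['width'])
E
```

```text
t 8.03 pos [ 0.518  -0.2676 -0.0032] rot [-3.1413e+00  4.0000e-04 -2.9645e+00] shift [-0.0002 -0.0003 -0.0402] F [-1.14  0.39  5.2 ] M [ 0.204  0.337 -0.027]
turn z deg -83.28
0.01265724160503074
```

The first button is at about -1.45. Release it and move to the next one (upper left, B1).

Emit:
move_arm(
  rows="0 0 0 0 0 0 0.03;0 0 0 0 0 0 0.03;0 0 0 0 0 -0.03 0.03;0 0 0 0 0 -0.03 0.03;0 0 -10 0 0 0 0.03;0 0 -10 0 0 0 0.03;0 0 -10 0 0 0 0.03;0 0 -10 0 0 0 0.03",
  squeeze=5,
)

```text
t: 9.02
eef_pos: [0.5176, -0.2674, 0.0562]
ee_rot: [3.141, -0.0, -2.262]
force: [-0.7, 0.4, 0.1]
width: 0.0301
gripper_force: 0.0
```

Emit:
move_arm(
  rows="0 0 -10 0 0 0 0.03;0 0 -10 0 0 0 0.03;0 0 -10 0 0 0 0.03;0 0 -9 0 0 0 0.03;0 0 0 -0.05 -0.011 0 0.03;0 0 0 -0.05 -0.011 0 0.03;0 0 0 -0.05 -0.011 0 0.03;0 0 0 0 0 0 0.03",
)

```text
t: 10.02
eef_pos: [0.5542, -0.1152, 0.0565]
ee_rot: [-3.141, 0.0, -1.583]
force: [-1.0, -0.1, 0.2]
width: 0.0302
gripper_force: 0.0
```

```bash
python3 - <<'E'
from h import *
import cv2
w2t([.554,-.1175,.005],-1.588);s=arm.get_state();print(s['q'].round(2))
p,d=arm.grab_frame('wrist')
c=p[160:340,220:420];cv2.imwrite('pics/w4.png',cv2.resize(c,None,fx=3.3,fy=3.3,interpolation=cv2.INTER_CUBIC));np.save('w4.npy',d)
E
```

```text
t 10.03 pos [ 0.5542 -0.1152  0.0565] rot [-3.1413e+00  2.0000e-04 -1.5830e+00] shift [0.0023 0.0002 0.0515] F [-1.03 -0.11  0.2 ] M [-0.013  0.156 -0.004]
turn z deg 0.28
[ 0.14  0.31 -0.41 -0.   -0.85 -0.15]
```

View pics/w4.png

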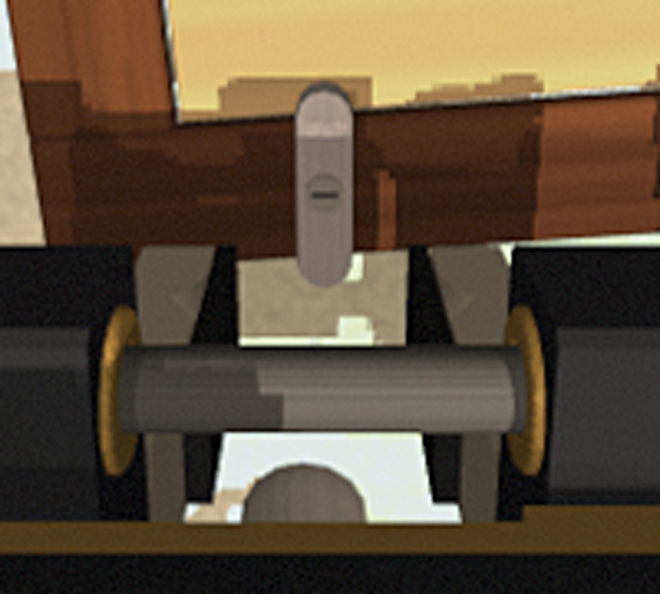

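The bar is centred between the fingers (col 324) and vertical in view, so the tool is aligned. The pivot is at (324,194), and the salt cellar shows below at (305,490), well clear. I'll work out the remaining shift.

```bash
python3 - <<'E'
from h import *
d=np.load('w4.npy')
print(tool(d,318.2,218.8),tool(d,318,195),tool(d,318,238))
E
```

```text
[ 2.3  0.1 16.7] [20.3 -0.1 18.6] [-14.   -0.1  18.6]
```

Emit:
move_arm(
  rows="0 0 0 0.0023 0.0001 0.025 0.03;0 0 0 0 0 0.02 0.03;0 0 0 0 0 0.0125 0.03;0 0 0 0 0 0 0.01;0 0 0 0 0 0 0.01;0 0 0 0 0 0 0.01;0 0 0 0 0 0 0.01",
  squeeze=8,
)

```text
t: 10.95
eef_pos: [0.5539, -0.1205, -0.0002]
ee_rot: [-3.14, -0.0, -1.588]
force: [1.6, -2.3, 0.4]
width: 0.0131
gripper_force: 8.0
```

```bash
python3 - <<'E'
from h import *
w2t([.554,-.1175,.005],-1.588)
E
```

```text
t 10.95 pos [ 5.539e-01 -1.205e-01 -2.000e-04] rot [-3.1401e+00 -1.0000e-04 -1.5876e+00] shift [-0.003  -0.0001 -0.0052] F [ 1.59 -2.33  0.44] M [-0.871 -0.273 -0.081]
turn z deg 0.02
```

Emit:
move_arm(
  rows="0 0 4 0 0 0 0.01;0 0 4 0 0 0 0.01;0 0 4 0 0 0 0.01;0 0 0 0 0 0 0.01",
)

```text
t: 11.45
eef_pos: [0.5532, -0.1205, -0.0003]
ee_rot: [-3.141, -0.0, -1.797]
force: [-2.3, -1.4, 5.5]
width: 0.0128
gripper_force: 8.0
```

```bash
python3 - <<'E'
from h import *
w2t([.554,-.1175,.005],-1.511)
E
```

```text
t 11.45 pos [ 5.532e-01 -1.205e-01 -3.000e-04] rot [-3.1412e+00 -1.0000e-04 -1.7966e+00] shift [-0.0031 -0.0001 -0.0053] F [-2.26 -1.44  5.52] M [-0.451  0.741  0.1  ]
turn z deg -16.36
```

Emit:
move_arm(
  rows="0 0 3 0 0 0 0.01;0 0 2 0 0 0 0.01;0 0 0 0 0 0 0.01",
)

```text
t: 11.82
eef_pos: [0.5531, -0.1204, -0.0004]
ee_rot: [3.142, -0.0, -1.883]
force: [-2.1, -1.7, 4.3]
width: 0.0133
gripper_force: 8.3
```

```bash
python3 - <<'E'
from h import *
w2t([.554,-.1175,.005],-1.511)
E
```

```text
t 11.82 pos [ 5.531e-01 -1.204e-01 -4.000e-04] rot [ 3.1416e+00 -2.0000e-04 -1.8827e+00] shift [-0.0031  0.     -0.0054] F [-2.13 -1.69  4.32] M [-0.351  0.93   0.237]
turn z deg -21.3
```

The moment climbs here (0.24 N m), so that is the stop. I'll go the other way.

Emit:
move_arm(
  rows="0 0 -6 0 0 0 0.01;0 0 -8 0 0 0 0.01;0 0 -8 0 0 0 0.01;0 0 -8 0 0 0 0.01;0 0 -5 0 0 0 0.01;0 0 0 0 0 0 0.01",
)

```text
t: 12.58
eef_pos: [0.555, -0.1204, -0.0003]
ee_rot: [-3.139, -0.001, -1.273]
force: [4.7, -2.9, 1.1]
width: 0.0129
gripper_force: 8.0
```

```bash
python3 - <<'E'
from h import *
w2t([.554,-.1175,.005],-1.511)
E
```

```text
t 12.57 pos [ 5.550e-01 -1.204e-01 -3.000e-04] rot [-3.1388e+00 -1.0000e-03 -1.2726e+00] shift [-0.003   0.0001 -0.0053] F [ 4.73 -2.93  1.15] M [-0.992 -1.351 -0.068]
turn z deg 13.66
```

Emit:
move_arm(
  rows="0 0 -4 0 0 0 0.01;0 0 -3 0 0 0 0.01;0 0 0 0 0 0 0.01",
)

```text
t: 12.95
eef_pos: [0.5553, -0.1202, -0.0003]
ee_rot: [-3.138, -0.001, -1.152]
force: [4.7, -1.5, -0.1]
width: 0.0127
gripper_force: 8.0
```

```bash
python3 - <<'E'
from h import *
w2t([.554,-.1175,.005],-1.511)
E
```

```text
t 12.95 pos [ 5.553e-01 -1.202e-01 -3.000e-04] rot [-3.1383e+00 -1.5000e-03 -1.1518e+00] shift [-0.003   0.0001 -0.0053] F [ 4.69 -1.46 -0.09] M [-0.866 -1.785 -0.033]
turn z deg 20.58
```

Free this way. I'll shift 3 mm along the bar towards the pivot and continue.

Emit:
move_arm(
  rows="0 0 0 -0.003 0 0 0.01;0 0 -8 0 0 0 0.01;0 0 -8 0 0 0 0.01;0 0 -8 0 0 0 0.01;0 0 -8 0 0 0 0.01;0 0 0 0 0 0 0.01",
)

```text
t: 13.7
eef_pos: [0.5551, -0.1178, -0.0]
ee_rot: [-3.139, -0.004, -0.592]
force: [8.0, -5.1, -1.6]
width: 0.0131
gripper_force: 8.0
```

Emit:
move_arm(
  rows="0 0 -8 0 0 0 0.01;0 0 -8 0 0 0 0.01;0 0 -8 0 0 0 0.01;0 0 -6 0 0 0 0.01;0 0 0 0 0 0 0.01",
)

```text
t: 14.32
eef_pos: [0.5554, -0.1172, -0.0]
ee_rot: [-3.141, -0.006, -0.069]
force: [8.7, -0.8, -1.0]
width: 0.0126
gripper_force: 8.0
```

```bash
python3 - <<'E'
from h import *
w2t([.554,-.1175,.005],-1.511);print(arm.get_state()['width'])
E
```

```text
t 14.32 pos [ 0.5554 -0.1172 -0.    ] rot [-3.141  -0.0056 -0.0685] shift [-0.0013  0.0004 -0.005 ] F [ 8.73 -0.85 -0.96] M [-0.732 -2.66  -0.053]
turn z deg 82.65
0.012609337655233668
```

Emit:
move_arm(
  rows="0 0 0 0 0 0 0.03;0 0 0 0 0 0 0.03;0 0 0 0 0 -0.03 0.03;0 0 0 0 0 -0.03 0.03;0 0 10.2 0 0 0 0.03;0 0 10.2 0 0 0 0.03;0 0 10.2 0 0 0 0.03;0 0 10.2 0 0 0 0.03",
)

```text
t: 15.32
eef_pos: [0.5511, -0.1176, 0.0588]
ee_rot: [3.141, 0.001, -0.788]
force: [-0.7, 0.5, 0.2]
width: 0.0298
gripper_force: 0.0
```

Emit:
move_arm(
  rows="0 0 10.2 0 0 0 0.03;0 0 10.2 0 0 0 0.03;0 0 10.2 0 0 0 0.03;0 0 10.2 0 0 0 0.03;0 0 0 -0.001 0.045 0 0.03;0 0 0 -0.001 0.045 0 0.03;0 0 0 0 0 0 0.03;0 0 0 0 0 0 0.03",
)

```text
t: 16.32
eef_pos: [0.4624, -0.1225, 0.0594]
ee_rot: [-3.141, -0.0, -1.494]
force: [1.1, 0.4, 0.1]
width: 0.03
gripper_force: 0.0
```

```bash
python3 - <<'E'
from h import *
import cv2
w2t([.4643,-.1225,.0],-1.494)
p,d=arm.grab_frame('wrist')
c=p[160:340,220:420];cv2.imwrite('pics/w5.png',cv2.resize(c,None,fx=3.3,fy=3.3,interpolation=cv2.INTER_CUBIC));np.save('w5.npy',d)
np.set_printoptions(linewidth=250);print(np.arange(286,350,2))
for v in range(180,262,6): print(v,(d[v,286:350:2]*1000).astype(int))
E
```

```text
t 16.32 pos [ 0.4624 -0.1225  0.0594] rot [-3.1409 -0.     -1.4937] shift [ 0.0001 -0.0018  0.0594] F [1.06 0.4  0.1 ] M [ 0.072  0.034 -0.024]
turn z deg 0.01
[286 288 290 292 294 296 298 300 302 304 306 308 310 312 314 316 318 320 322 324 326 328 330 332 334 336 338 340 342 344 346 348]
180 [229 228 229 228 229 228 229 227 229 229 227 227 227 228 229 228 230 228 228 227 228 228 228 228 229 229 228 227 228 227 229 228]
186 [228 228 230 229 230 230 229 230 229 229 230 231 230 226 224 225 229 230 230 229 230 228 229 231 229 229 230 229 229 229 230 230]
192 [230 230 231 231 231 231 230 230 231 230 232 216 217 216 216 216 216 216   0 230 230 232 230 230 232 231 231 231 230 230 231 231]
198 [231 232 232 232 231 231 232 230 231 233 217 218 217 217 217 218 216 218 218 232 231 232 232 232 233 232 231 232 233 232 232 232]
204 [233 233 234 233 232 233 233 232 232 232 233 218 220 220 219 219 219 218 218 233 231 233 231 233 234 233 232 232 232 233 233 232]
210 [234 233 236 235 235 234 234 235 233 234 234 219 221 219 221 221 219 220 220 235 235 234 234 235 235 234 235 234 234 235 235 233]
216 [2
[... 365 characters left out ...]
8 239 238 237 238 239 239 238]
234 [169 169 170 240 239 239 240 241 241 239 239 226 226 226 226 226 225 226 226 226 240 241 239 240 239 240 240   0 240 167 168 168]
240 [160 160 160 268 267 267 268 267 267 267 267 268 228 229 227 227 226 226 227 226 267 267 267 267 268 267 268 267 267 166 160 160]
246 [153 153 158 172 270 269 269 269 269 270 270 269 269 270 228 229 228 229 269 270 268 268 270 269 268 269 269 270 269 165 153 153]
252 [146 147 158 171 271 271 271 272 270 270 271 270 271 271 271 271 270 271 271 270 270 271 270 271 271 270 270 271 270 164 152 144]
258 [139 147 157 173 272 273 273 271 272 273 273 273 273 273 273 272 272 272 272 272 272 273 271 272 272 272 272 273 272 164 154 142]
```

View pics/w5.png

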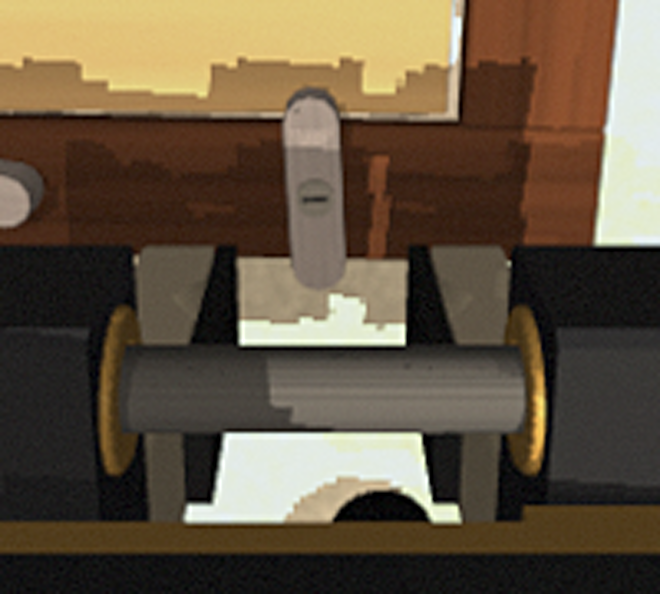

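The bar is at about (315,199), tilted slightly left at the top by ~0.045 rad. The capsule shows at (385,505), clear of the fingers. I'll make small corrections and grip.

Emit:
move_arm(
  rows="0 0 -2.5 -0.0005 -0.0017 0.025 0.03;0 0 0 0 0 0.02 0.03;0 0 0 0 0 0.0145 0.03;0 0 0 0 0 0 0.01;0 0 0 0 0 0 0.01;0 0 0 0 0 0 0.01;0 0 0 0 0 0 0.01",
  squeeze=8,
)

```text
t: 17.25
eef_pos: [0.4641, -0.1219, -0.0001]
ee_rot: [-3.141, 0.0, -1.45]
force: [-0.8, 0.1, -1.0]
width: 0.0131
gripper_force: 8.0
```

```bash
python3 - <<'E'
from h import *
w2t([.4643,-.1225,.0],-1.511)
E
```

```text
t 17.25 pos [ 4.641e-01 -1.219e-01 -1.000e-04] rot [-3.1408  0.     -1.4501] shift [ 0.0006 -0.0002 -0.0001] F [-0.78  0.07 -0.96] M [-0.026  0.111 -0.013]
turn z deg 3.49
```

Emit:
move_arm(
  rows="0 0 6 0 0 0 0.01;0 0 6 0 0 0 0.01;0 0 6 0 0 0 0.01;0 0 0 0 0 0 0.01",
)

```text
t: 17.75
eef_pos: [0.4642, -0.1219, -0.0001]
ee_rot: [-3.141, 0.0, -1.763]
force: [-0.0, -0.7, -0.9]
width: 0.0131
gripper_force: 8.0
```

```bash
python3 - <<'E'
from h import *
w2t([.4643,-.1225,.0],-1.511)
E
```

```text
t 17.75 pos [ 4.642e-01 -1.219e-01 -1.000e-04] rot [-3.1406e+00  3.0000e-04 -1.7634e+00] shift [ 0.0006 -0.0002 -0.0001] F [-0.01 -0.66 -0.87] M [-0.104 -0.147  0.06 ]
turn z deg -14.46
```

Emit:
move_arm(
  rows="0 0 3 0 0 0 0.01;0 0 2 0 0 0 0.01;0 0 0 0 0 0 0.01",
)

```text
t: 18.12
eef_pos: [0.4643, -0.1219, -0.0001]
ee_rot: [-3.141, 0.0, -1.85]
force: [-0.0, -0.3, 1.0]
width: 0.013
gripper_force: 8.1
```

```bash
python3 - <<'E'
from h import *
w2t([.4643,-.1225,.0],-1.511)
E
```

```text
t 18.12 pos [ 4.643e-01 -1.219e-01 -1.000e-04] rot [-3.1407e+00  3.0000e-04 -1.8499e+00] shift [ 0.0006 -0.0002 -0.0001] F [-0.05 -0.26  1.01] M [-0.101 -0.146  0.193]
turn z deg -19.41
```

The moment rises to 0.19, so that is the stop. Reverse.

Emit:
move_arm(
  rows="0 0 -5 0 0 0 0.01;0 0 -8 0 0 0 0.01;0 0 -8 0 0 0 0.01;0 0 -8 0 0 0 0.01;0 0 -8 0 0 0 0.01;0 0 -4 0 0 0 0.01;0 0 0 0 0 0 0.01",
)

```text
t: 19.0
eef_pos: [0.4638, -0.122, -0.0002]
ee_rot: [-3.141, -0.0, -1.135]
force: [-0.9, 0.5, 4.6]
width: 0.0126
gripper_force: 8.0
```

```bash
python3 - <<'E'
from h import *
w2t([.4643,-.1225,.0],-1.511)
E
```

```text
t 19.0 pos [ 4.638e-01 -1.220e-01 -2.000e-04] rot [-3.1414e+00 -1.0000e-04 -1.1353e+00] shift [ 0.0007 -0.0002 -0.0002] F [-0.91  0.52  4.6 ] M [-0.022  0.475 -0.065]
turn z deg 21.53
```

Free. That leaves 61.5°.

Emit:
move_arm(
  rows="0 0 -8 0 0 0 0.01;0 0 -8 0 0 0 0.01;0 0 -8 0 0 0 0.01;0 0 -8 0 0 0 0.01;0 0 -8 0 0 0 0.01;0 0 -8 0 0 0 0.01;0 0 -8 0 0 0 0.01;0 0 -5.5 0 0 0 0.01",
)

```text
t: 20.0
eef_pos: [0.4635, -0.1224, -0.0002]
ee_rot: [3.141, 0.0, -0.06]
force: [-1.5, -3.3, 5.0]
width: 0.0128
gripper_force: 8.0
```

Emit:
move_arm(
  rows="0 0 0 0 0 0 0.01;0 0 0 0 0 0 0.01",
)

```text
t: 20.25
eef_pos: [0.4634, -0.1225, -0.0002]
ee_rot: [3.141, 0.001, -0.064]
force: [-0.7, -4.3, 5.2]
width: 0.0129
gripper_force: 8.0
```

```bash
python3 - <<'E'
from h import *
w2t([.4643,-.1225,.0],-.061);print(arm.get_state()['q'].round(2))
E
```

```text
t 20.25 pos [ 4.634e-01 -1.225e-01 -2.000e-04] rot [ 3.1409e+00  5.0000e-04 -6.3600e-02] shift [ 0.0009 -0.     -0.0002] F [-0.66 -4.34  5.17] M [-1.45   0.652 -0.008]
turn z deg -0.15
[ 0.15  0.27 -0.66  0.   -0.64  1.35]
```

All three are turned aside. I'll release and go above the batten.

Emit:
move_arm(
  rows="0 0 0 0 0 0 0.034;0 0 0 0 0 0 0.034;0 0 0 0 0 -0.03 0.034;0 0 0 0 0 -0.03 0.034;0 0 -7.1 0 0 0 0.034;0 0 0 0.023 0.0375 0 0.034;0 0 0 0.023 0.0375 0 0.034;0 0 0 0 0 0 0.034",
)

```text
t: 21.25
eef_pos: [0.5156, -0.1956, 0.059]
ee_rot: [3.141, 0.0, 0.059]
force: [-0.6, 0.1, -0.0]
width: 0.0341
gripper_force: 0.0
```

```bash
python3 - <<'E'
from h import *
w2t([.5136,-.1945,-.003],.06)
p,d=arm.grab_frame('wrist');import cv2;cv2.imwrite('pics/w6.png',p)
np.set_printoptions(linewidth=250);print(np.arange(280,356,3))
for v in range(120,262,8): print(v,(d[v,280:356:3]*1000).astype(int))
E
```

```text
t 21.25 pos [ 0.5156 -0.1956  0.059 ] rot [3.1414 0.     0.059 ] shift [-0.0019 -0.0013  0.062 ] F [-0.55  0.15 -0.03] M [-0.052  0.217  0.009]
turn z deg -0.06
[280 283 286 289 292 295 298 301 304 307 310 313 316 319 322 325 328 331 334 337 340 343 346 349 352 355]
120 [216 216 215 215 215 216 216 215 214 215 215 215 216 215 216 215 216 216 216 216 215 215 215 216 215 215]
128 [216 216 217 217 217 216 216 217 216 216 216 216 217 217 217 218 216   0 217 217 217 216 217 217 217 218]
136 [219 218 218 219 218 219 218 217 219 218 219 218 219 218 219 218 219 219 219 218 218 218 219 219 218 218]
144 [220 219 220 220 220 221 222 220 220 220 221 220 221 219 220 221 219 219 221 221 220 220 220 220 220 220]
152 [222 222 222 221 222 222 221 222 222 223 222 223 222 222 222 223 221 221 221 221 222 222 221 222 223 222]
160 [224 224 222 224 223 222 224 223 222 224 224 224 223 224 223 224 223 223 223 223 223 223 223 223 223 224]
168 [226 225 225 224 225 225 226 226 226 225 225 225 225 225 225 226 225 224 225 226 226 225 224 226 224 225]
176 [228 227 226 226 227 226 226 227 213 210 209 210 210 209 21
[... 446 characters left out ...]
234 233 235 235 234 234 233 234 233 234]
216 [237 235 235 235 236 236 237 235 214 212 214 212 213 213 213 236 236 236 235 237 236 236 236 237 236 237]
224 [238 238 239 239 239 238 238 237 216 215 215 214 214 216 216 238 238 237 238 237 239 237 238 238 237 238]
232 [240 240 240 240 240 240 240 241 217 218 216 216 217 216 217 240 239 240 240 240 241 240 240 240 240 239]
240 [159 160 160 242 242 243 242 242 219 218 218 217 218 218 217 241 240 242 242 243 241 242 241 159 160 161]
248 [150 150 157 245 244 243 245 243 221 219 220 220 221 220 219 244 246 244 244 244 244 244 244 157 150 151]
256 [140 143 157 245 247 245 246 246 246 223 222 220 221 222 222 246 246 246 247 246 247 246 245 156 143 142]
```

The batten spans cols 304–323 with its front end at row 175, so it is 3 mm to the left and centred lengthwise. Its top is at z≈0.045, as stated. Correct, go down and grip.

Emit:
move_arm(
  rows="0 0 0 0 -0.003 0.02 0.034;0 0 0 0 0 0.025 0.034;0 0 0 0 0 0.014 0.034;0 0 0 0 0 0.006 0.034;0 0 0 0 0 0 0.01;0 0 0 0 0 0 0.01;0 0 0 0 0 0 0.01;0 0 0 0 0 0 0.01",
  squeeze=20,
)

```text
t: 22.3
eef_pos: [0.5146, -0.1912, -0.0047]
ee_rot: [3.141, -0.001, 0.062]
force: [-0.6, -1.2, 4.1]
width: 0.0158
gripper_force: 20.0
```

```bash
python3 - <<'E'
from h import *
w2t([.5136,-.1945,.1],.06)
E
```

```text
t 22.3 pos [ 0.5146 -0.1912 -0.0047] rot [ 3.1413e+00 -1.2000e-03  6.1500e-02] shift [-0.0011  0.0033 -0.1047] F [-0.64 -1.24  4.06] M [-0.459  0.318 -0.04 ]
turn z deg 0.09
```

Emit:
move_arm(
  rows="0 0 0 0 0 -0.005 0.01;0 0 0 0 0 -0.005 0.01;0 0 0 0 0 -0.01 0.01;0 0 0 0 0 -0.01 0.01;0 0 0 0 0 0 0.01",
)

```text
t: 22.92
eef_pos: [0.515, -0.1909, 0.0258]
ee_rot: [3.141, -0.002, 0.062]
force: [-0.4, 0.7, -2.1]
width: 0.0156
gripper_force: 20.0
```

Emit:
move_arm(
  rows="0 0 0 0 0 -0.03 0.01;0 0 0 0 0 -0.03 0.01;0 0 0 0 0 -0.03 0.01;0 0 0 0 0 0 0.01;0 0 2.1 0.0005 -0.02 0 0.01;0 0 0 0.0005 -0.04 0 0.01;0 0 0 0.0005 -0.045 0 0.01;0 0 0 0.0005 -0.045 0 0.01",
)

```text
t: 23.92
eef_pos: [0.5108, -0.0398, 0.1135]
ee_rot: [3.142, 0.001, 0.024]
force: [1.0, -0.4, -1.0]
width: 0.0158
gripper_force: 20.0
```

Emit:
move_arm(
  rows="0 0 0 0.0005 -0.045 0 0.01;0 0 0 0.0005 -0.045 0 0.01;0 0 0 0.0005 -0.045 0 0.01;0 0 0 0.0005 -0.045 0 0.01;0 0 0 0 -0.025 0 0.01;0 0 0 0 -0.011 0 0.01;0 0 0 0 0 0 0.01",
)

```text
t: 24.8
eef_pos: [0.5078, 0.175, 0.1139]
ee_rot: [3.141, 0.001, 0.025]
force: [0.2, 0.2, -1.6]
width: 0.0156
gripper_force: 20.0
```

```bash
python3 - <<'E'
from h import *
w2t([.51,.175,-.02],.025)
s=arm.get_state();print(s['width'],s['gripper_force'])
p,d=arm.grab_frame('wrist');import cv2;cv2.imwrite('pics/w7.png',p)
c=p
E
```

```text
t 24.8 pos [0.5078 0.175  0.1139] rot [3.141e+00 1.100e-03 2.550e-02] shift [0.0023 0.     0.1338] F [ 0.19  0.24 -1.62] M [-0.182  0.086 -0.015]
turn z deg 0.03
0.015619497075566957 19.999362230300903
```

View pics/w7.png

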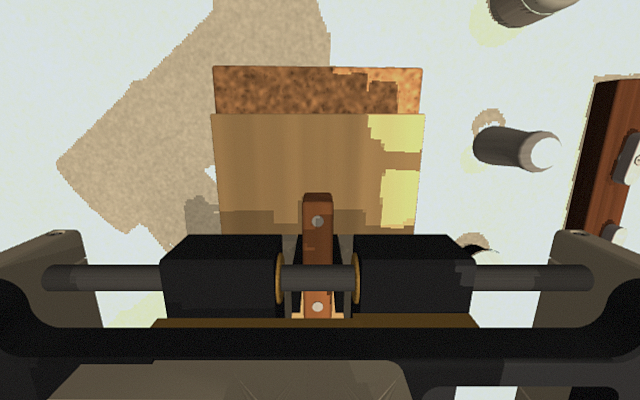

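The backboard is held level, its near edge spanning cols 212–425 against the mat's far edge at 213–422 (row 67). It is centred and square, and the bystanders are upright. Lower it gently.

Emit:
move_arm(
  rows="0 0 0 0.001 0 0.03 0.01;0 0 0 0.001 0 0.03 0.01;0 0 0 0 0 0.03 0.01;0 0 0 0 0 0.02 0.01;0 0 0 0 0 0.01 0.01;0 0 0 0 0 0.004 0.01;0 0 0 0 0 0.003 0.01;0 0 0 0 0 0 0.01",
)

```text
t: 25.85
eef_pos: [0.5106, 0.1752, -0.012]
ee_rot: [-3.141, -0.001, 0.025]
force: [0.1, -0.2, -1.7]
width: 0.0158
gripper_force: 20.0
```

Emit:
move_arm(
  rows="0 0 0 0 0 0.001 0.01;0 0 0 0 0 0.001 0.01;0 0 0 0 0 0 0.01",
)

```text
t: 26.22
eef_pos: [0.5103, 0.1751, -0.0144]
ee_rot: [-3.141, -0.0, 0.025]
force: [-0.3, -0.1, -1.7]
width: 0.0158
gripper_force: 20.0
```

Emit:
move_arm(
  rows="0 0 0 0 0 0.001 0.01;0 0 0 0 0 0.001 0.01;0 0 0 0 0 0 0.01",
)

```text
t: 26.6
eef_pos: [0.5104, 0.1751, -0.0157]
ee_rot: [-3.142, -0.0, 0.025]
force: [-3.2, 0.5, 7.8]
width: 0.0161
gripper_force: 20.0
```

Contact, Fz +7.8 N. Release and back off upward.

Emit:
move_arm(
  rows="0 0 0 0 0 0 0.034;0 0 0 0 0 0 0.034;0 0 0 0 0 0 0.034;0 0 0 0 0 -0.01 0.034;0 0 0 0 0 -0.03 0.034;0 0 0 0 0 -0.04 0.034;0 0 0 0 0 -0.04 0.034;0 0 0 0 0 0 0.034",
)

```text
t: 27.6
eef_pos: [0.5125, 0.1764, 0.1077]
ee_rot: [-3.138, -0.006, 0.025]
force: [0.5, -1.1, -0.4]
width: 0.034
gripper_force: 0.0
```

```bash
python3 - <<'E'
from h import *
s=arm.get_state();p,d=arm.grab_frame('wrist')
np.set_printoptions(linewidth=250)
print(s['eef_pos'],s['force'],s['width'])
for u,v in [(318,200),(318,170),(270,170),(366,170),(318,130),(230,130),(400,130)]:
    t=tool(d,u,v)/1000;print(u,v,t,'z',round(s['eef_pos'][2]-t[2],4))
# buttons and panel from the top camera depth
p,d=arm.grab_frame('top');import cv2;cv2.imwrite('pics/top9.png',p)
E
```

```text
[0.51245712 0.17640408 0.10770147] [ 0.5251055  -1.07437872 -0.41036817] 0.033996421794891096
318 200 [0.0017 0.0007 0.0735] z 0.0342
318 170 [0.0301 0.0007 0.0737] z 0.034
270 170 [ 0.0263 -0.0468  0.0958] z 0.0119
366 170 [0.0263 0.0482 0.0953] z 0.0124
318 130 [0.0647 0.0007 0.0955] z 0.0122
230 130 [ 0.0645 -0.0851  0.1023] z 0.0054
400 130 [0.0645 0.0805 0.1014] z 0.0063
```

The backboard lies flat: its face is at z≈0.012, the batten top at 0.034, and it is centred. The robot is clear. Hand in.

```bash
python3 -c "
from station import arm
print(arm.job_done())"
```

```text
the job is handed in; nothing more can be done
None
```

I handed the job in at about 28 s of the 72 s allowed: all three buttons are turned about 1.45 rad aside, and the backboard lies flat, batten up, centred and square on the cork mat. The bystanders still stood upright in the last wrist view.

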